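# Unstack the painter's pots and put them away

## Task

Take apart the two piles on the plywood board and put everything away, one thing at a time from the top: the tub, the ink pot and the small canister each upright in the round dish of its own size (tub in the largest, canister in the smallest), the stamp block rubber foot down and flat in the square dish. Lay the watercolour tin on the slanted rack, long side up and down the slope and roughly in the middle of its width, so that it slides down and comes to rest against the stop. Set things down gently: do not drop them, knock them off the piles or tip them over.

Things in the scene. Friction and masses are not known exactly. Their poses are not given: they have to be found in the camera images.
- tin_mid (a point): Dark steel rectangular watercolour tin, 96 (its own x) x 62 (its own y) x 40 mm high, at the bottom of one pile. The point is at its centre, half-way up (20 mm above its underside); z is its axis, upward. At the start it is in one of two piles, about 140 mm apart, on an 8 mm thick plywood board.
- tub_mid (a point): White plastic round tub, 64 mm in diameter, 40 mm high, at the bottom of the other pile. The point is at its centre, half-way up (20 mm above its underside); z is its axis, upward. At the start it is in one of two piles, about 140 mm apart, on an 8 mm thick plywood board.
- block_mid (a point): Square hand-stamp block of wood on a rubber foot, 44 x 44 x 36 mm high, sides along its own x and y, on top of the tin or of the tub (either). The point is at its centre, half-way up (18 mm above its underside); z is its axis, upward.
- pot_mid (a point): Round amber glass ink pot with a black lid, 46 mm in diameter, 36 mm high, on top of whichever of tin and tub does not carry the block. The point is at its centre, half-way up (18 mm above its underside); z is its axis, upward.
- canister_mid (a point): Slim bare-aluminium round canister, 28 mm in diameter, 36 mm high, standing on top of the block or of the pot (either); so one pile is three high, the other two. The point is at its centre, half-way up (18 mm above its underside); z is its axis, upward.
- dish_large: Fixed shallow round dish of dark wood, the largest of three, 84 mm across inside, 92 mm outside; for the tub; overall height 9 mm, floor 5 mm above the table, rim 4 mm above the floor and 4 mm thick. Origin: centre of its underside, on the table.
- dish_medium: Fixed shallow round dish of dark wood, the middle one of three, 66 mm across inside, 74 mm outside; for the ink pot; overall height 9 mm, floor 5 mm above the table, rim 4 mm above the floor and 4 mm thick. Origin: centre of its underside, on the table.
- dish_small: Fixed shallow round dish of dark wood, the smallest of three, 48 mm across inside, 56 mm outside; for the canister; overall height 9 mm, floor 5 mm above the table, rim 4 mm above the floor and 4 mm thick. Origin: centre of its underside, on the table.
- dish_square: Fixed shallow square dish of dark wood, 60 x 60 mm inside, 68 x 68 mm outside, sides along its own x and y; for the stamp block, which lies flat in it only with its sides roughly parallel to the dish's; overall height 9 mm, floor 5 mm above the table, rim 4 mm above the floor and 4 mm thick. Origin: centre of its underside, on the table.
- rack: Fixed slanted rack, 110 mm wide: slippery aluminium deck, no side walls, falling at 25 degrees towards its own -x, an 18 mm high stop across the low end. Origin: on the table below its middle; x points uphill, y across, z up. Deck surface: from x -80, z 12 mm at the stop to x 79, z 86 mm. A tin let go on it, long side up the slope, slides to the stop; its centre is then at x -45, y about 0, z 50 mm.
Not all that is in view belongs to the job. What is shaped like the dish_large but green is not meant.

How it is judged:
By the outcome, as a careful person would: the job done as asked, in the order asked, and still so for the second after the job is handed in, with the robot touching nothing.
It also fails if it takes over 106 s, if anything falls off the work surface, if the arm or the gripper's body presses on something with over 40 N, if the wrist force passes 120 N, or if a joint passes its speed limit or range.

## Robot

A 6-joint arm with a two-finger parallel gripper is mounted at the origin on the work surface. World frame = base frame: x ahead of the robot, y to its left, z up, the work surface at z = 0. Lengths are in mm, angles in rad, forces in N, time in s.
With the tool pointing down it reaches from about 300 to 875 mm from the base axis. Payload 6.4 kg.
Tool frame: the origin (TCP) lies at the very end of the fingers, on their centre line; the grasp point (between the pads) lies 19 mm behind it; z points along the fingers, y is the line along which they close (so a half turn about z gives the same grasp; the last joint's range is limited). The gripper opens to 88 mm and grips with 3 to 60 N. Pads are 18 mm wide; open, the fingers measure 123 mm over their backs; the gripper's body (75 mm by 187 mm) begins 45 mm behind the grasp point.
Start: joints at [1.116, 0.181, 1.607, -0, 1.354, -0.206], TCP at [141.576, 557.312, 202.014] pointing down, gripper open.
Joint ranges: [-2.99, 2.99], [-0.89, 2.07], [0.3, 2.58], [-1.14, 4.28], [0, 2.63], [-3.12, 3.12]. Speed limits (rad/s): [2.57, 2.57, 3.01, 3.14, 3.14, 3.14].

## Interface

Orientations are given as [roll, pitch, yaw] about the fixed x, y, z axes, in that order (R = Rz(yaw) Ry(pitch) Rx(roll)).
In Python, from rig import arm gives the robot as it stands. Calls block until the motion is done:
- arm.move_to(position, orientation): joint-space move of the TCP to a pose.
- arm.move_linear(position, speed=150, rot=None): straight line of the TCP; rot=None keeps the orientation; speed is the mean speed in mm/s.
- arm.move_j(angles): joint-space move.
- arm.grip(opening, effort=None): opening from 0.0 (shut) to 1.0 (fully open); effort is the grip in N (None keeps the last); returns when the fingers have stopped.
- arm.wait(seconds).
- arm.solve_ik(position, orientation): joint angles nearest the present ones, or None.
- arm.get_state(): the state.
- arm.get_image(name): name is "side" or "top" or "wrist"; returns a dict with "color" (480x640x3 uint8, red, green, blue), "vfov" (degrees; the focal length in pixels is half the picture's height over the tangent of half this angle, whatever the lens; pixels are square), "cx", "cy" (the principal point, pixels), "rvec" (rotation vector, rad) and "tvec" (3), from world to camera coordinates, as OpenCV has them. Camera axes: x right, y down, z forward; pixel columns grow to the right and rows downward; lengths in mm; the calibration is good to about 2 mm. A picture is of the moment at which its call begins. There is no depth.
A pose or a line that the arm cannot do raises arm.Unreachable and nothing moves.
- arm.job_done(): hands the job in; it is judged then, once.
Trained networks look in a picture, given as the dict that the camera call returned (one of the last four; its "shot" number tells which), for a name from the list of things; names that differ only in an ending like _2 or _b are one class to them, and where a whole thing is asked for, a point or a joint stands for the part that bears it (a point fixed in the world has none). Each returns a list of dicts, best first, with "p" (0 to 1); they miss things now and then, are a little off and sometimes report something else, mostly with a low value. They report only what shows in the picture. A call takes as long as a camera call. They do not tell look-alikes from the thing itself.
- arm.find_in(picture, name): "bbox" ([left, top, right, bottom] in pixels, round what is visible of it).
The state is a dict: "clock": time; "joint_pos": joint angles; "joint_vel": joint speeds; "tau": joint torques, N m; "tool_pos": TCP position; "ee_rot": TCP orientation; "wrist_force": force on the tool from outside, world axes, zero at the start; "moment": the same for the moment, N m; "finger_gap": opening from 0.0 (shut) to 1.0 (fully open); "grasp_force": force on a finger pad.
Only numpy, scipy, OpenCV 4.12 (cv2) and the standard library are available. Lean on these libraries where they do the work, as an engineer would, in place of code of your own. Each camera call takes 0.05 s, during which the arm holds its last target. There are 200 camera calls.

## Working session

There is one attempt and no reset: what is moved stays moved. The work goes in short steps, each a Python script; the robot and the scene stay as the last script left them, time stands still between calls to the robot, and variables do not carry over. Pictures are saved under pics/ and viewed, at most 14 in all, crops included, and the job is handed in when it is done.

```bash
ls; mkdir -p pics
cat > h.py <<'E'
import numpy as np, cv2
from rig import arm
def cam(im):
    f=im["color"].shape[0]/2/np.tan(np.radians(im["vfov"])/2)
    K=np.array([[f,0,im["cx"]],[0,f,im["cy"]],[0,0,1]]); R=cv2.Rodrigues(np.array(im["rvec"],float))[0]
    return K,R,np.array(im["tvec"],float).ravel()
def ray(im,u,v,z):
    K,R,t=cam(im); c=-R.T@t; d=R.T@np.linalg.solve(K,[u,v,1.]); return c+d*(z-c[2])/d[2]
def proj(im,p):
    K,R,t=cam(im); q=K@(R@np.asarray(p,float)+t); return q[:2]/q[2]
def save(im,n): cv2.imwrite("pics/"+n,im["color"][:,:,::-1])
E
python3 - <<'E'
from h import *
for n in("top","side","wrist"):
    im=arm.get_image(n); save(im,n+"0.png"); K,R,t=cam(im); print(n,K[0,0],-R.T@t, {k:im[k] for k in im if k not in("color",)})
    if n!="wrist":
        for o in("tin_mid","tub_mid","block_mid","pot_mid","canister_mid","dish_large","dish_medium","dish_small","dish_square","rack"):
            print(o,[(np.round(d["bbox"]).astype(int).tolist(),round(d["p"],2)) for d in arm.find_in(im,o)])
print(arm.get_state())
E
```

```text
pics
top 526.8243129257214 [ 2.87351857e+02 -1.10620652e+00  1.18931066e+03] {'vfov': 48.98420869173295, 'cx': 320.7908325285306, 'cy': 252.68200611412985, 'rvec': array([ 2.11915172, -2.14165928,  0.12030163]), 'tvec': array([  41.20084072,  456.73060984, 1134.34201516]), 'shot': 1}
tin_mid [([287, 232, 334, 273], 0.72)]
tub_mid [([358, 251, 386, 278], 0.76)]
block_mid [([359, 248, 389, 277], 0.81)]
pot_mid [([296, 239, 320, 261], 0.64)]
canister_mid [([368, 253, 377, 268], 0.68)]
dish_large [([177, 334, 221, 374], 0.74), ([284, 170, 323, 206], 0.67)]
dish_medium [([408, 155, 437, 185], 0.57)]
dish_small [([233, 166, 261, 185], 0.62)]
dish_square [([343, 159, 382, 195], 0.94)]
rack [([288, 230, 332, 273], 0.73), ([438, 221, 505, 310], 0.57), ([343, 159, 381, 195], 0.48), ([236, 168, 260, 188], 0.34)]
side 590.6066867400269 [  35.2485722  -743.4686415   907.56658388] {'vfov': 44.22989335879729, 'cx': 311.9248827916085, 'cy': 247.05921981727062, 'rvec': array([ 2.27187246, -0.6170413 ,  0.252668  ]), 'tvec': array([-398.8669312 ,  219.31530005, 1081.88315324]), 'shot': 2}
tin_mid [([2
[... 823 characters left out ...]
k': 1.15, 'joint_pos': array([ 1.11567968e+00,  1.80821968e-01,  1.60699589e+00, -1.79545272e-05,
        1.35376422e+00, -2.06354529e-01]), 'joint_vel': array([ 6.70645932e-04, -2.15117482e-03, -7.49152232e-05,  3.45347043e-04,
       -2.35631117e-03, -1.25496482e-03]), 'tau': array([ 3.42596017e-03, -4.33840835e+01, -3.42183566e+01,  7.06882356e-02,
        3.06203391e-02, -1.36571825e-05]), 'tool_pos': array([141.59799845, 557.31788344, 202.00408106]), 'ee_rot': array([3.14158589e+00, 1.93285905e-05, 2.89283440e+00]), 'wrist_force': array([ 0.00083789, -0.38016613, -0.49502236]), 'moment': array([-0.02470413,  0.02019697, -0.02017099]), 'grasp_force': 0.0, 'finger_gap': 0.996733872549066}
```

```bash
python3 -c "
import cv2
a=cv2.imread('pics/top0.png');cv2.imwrite('pics/top0c.png',cv2.resize(a[140:390,160:520],None,fx=2.2,fy=2.2,interpolation=cv2.INTER_CUBIC))
a=cv2.imread('pics/side0.png');cv2.imwrite('pics/side0c.png',cv2.resize(a[170:450,120:480],None,fx=2.1,fy=2.1,interpolation=cv2.INTER_CUBIC))"
```

```text
(no output)
```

View pics/top0c.png

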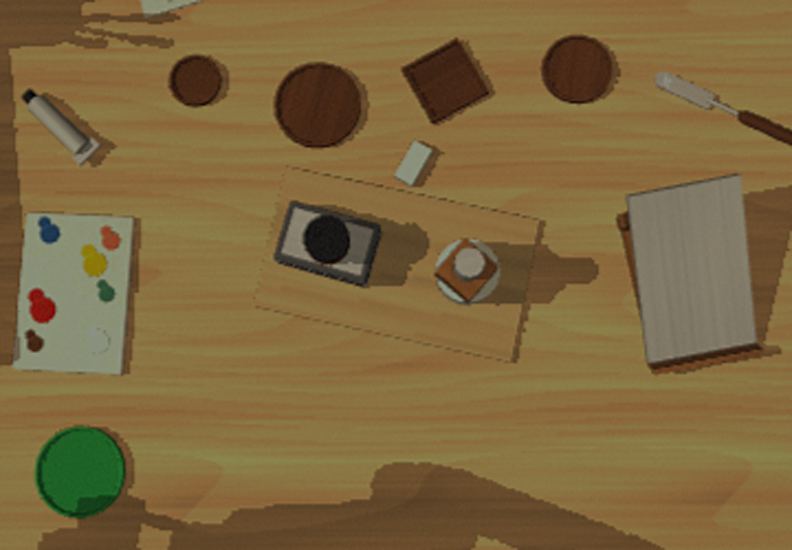

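View pics/side0c.png

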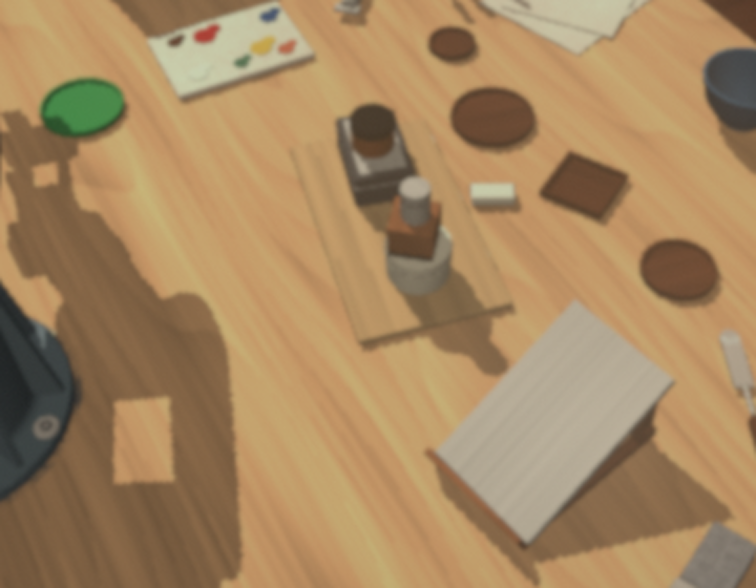

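Top view (full pixels): the tin with the pot on it is at (309,250). The tub with the block and canister is at (372,263). The brown dishes are large (305,188), medium (423,171), small (249,176) and square (363,177). The green one at (196,354) is a decoy, so dish_large is the brown one. The rack is at (475,265), with its stop at the near end.

Run:
```python
from h import *
im=arm.get_image("top")
def P(cx,cy,z): return np.round(ray(im,cx/2.2+160,cy/2.2+140,z),1)
for n,c,z in [("can top",(470,263),120+8-8),("block c",(466,271),84),("tub",(467,271),48),("pot top",(327,239),84),("large",(318,105),9),("med",(578,69),9),("small",(196,80),9),("square",(447,81),9)]: print(n,P(*c,z))
print("tin",[P(*c,48) for c in((291,203),(381,233),(365,285),(276,256))])
print("blk",[P(*c,84) for c in((466,239),(498,268),(468,302),(435,269))])
print("sq",[P(*c,9) for c in((458,39),(492,86),(436,123),(403,70))])
print("rack hi",P(628,196,86),P(740,175,86),"lo(deck)",P(648,364,30),P(760,346,30))
print("eraser",P(414,163,10))
q=P(470,263,120); sd=arm.get_image("side"); print("side check can top",(proj(sd,q)-[120,170])*2.1, "tub-based",[ (proj(sd,P(327,239,84))-[120,170])*2.1])
```

```text
can top [428.9 -74.3 120. ]
block c [426.  -72.7  84. ]
tub [430.5 -76.   48. ]
pot top [458.8  60.5  84. ]
large [612.9  73.5   9. ]
med [ 647.  -199.2    9. ]
small [642.4 202.6   9. ]
square [636.5 -62.1   9. ]
tin [array([501.4,  98.5,  48. ]), array([469.7,   8.6,  48. ]), array([417.8,  25.1,  48. ]), array([447.9, 113.5,  48. ])]
blk [array([457. , -73.4,  84. ]), array([ 428.5, -103.3,   84. ]), array([396.2, -74. ,  84. ]), array([428.3, -43.1,  84. ])]
sq [array([682. , -74.6,   9. ]), array([ 630.2, -109. ,    9. ]), array([591.5, -49.8,   9. ]), array([649.3, -16.2,   9. ])]
rack hi [ 496.5 -229.5   86. ] [ 515.4 -337.1   86. ] lo(deck) [ 337.9 -253.6   30. ] [ 354.6 -364.1   30. ]
eraser [548.9 -26.2  10. ]
side check can top [412.3759374 190.5785825] tub-based [array([369.14980371, 121.52966438])]
```

Run:
```python
from h import *
pi=np.pi
arm.grip(0.6); arm.move_to([429,-74,230],[pi,0,.785])
for p,o in [((638,-62,12),(pi,0,.55)),((647,-199,12),(pi,0,.55)),((642,202,12),(pi,0,1.2)),((613,73,12),(pi,0,1.2)),((459,61,15),(pi,0,1.238)),((400,-300,60),(pi,-.436,.166)),((400,-300,60),(pi,.436,.166-pi)),((440,-290,160),(pi,-.436,.166))]: 
    q=arm.solve_ik(p,o); print(p,None if q is None else np.round(q,2))
im=arm.get_image("wrist"); save(im,"w1.png")
for o in("canister_mid","block_mid","tub_mid","tin_mid","pot_mid"): print(o,[(np.round(d["bbox"]).astype(int).tolist(),round(d["p"],2)) for d in arm.find_in(im,o)])
print(proj(im,(429,-74,120)),arm.get_state()["clock"])
np.savez("w1.npz",**im)
```

```text
(638, -62, 12) [-0.28  0.54  1.55 -0.    1.05  0.74]
(647, -199, 12) [-0.47  0.61  1.44 -0.    1.09  0.55]
(642, 202, 12) [ 0.13  0.6   1.46 -0.    1.09  0.5 ]
(613, 73, 12) [-0.07  0.5   1.61 -0.    1.03  0.3 ]
(459, 61, 15) [-0.13  0.21  2.01 -0.    0.92  0.21]
(400, -300, 60) [-1.19  0.07  2.13  0.55  0.91 -0.13]
(400, -300, 60) [-1.19  0.07  2.13  0.55  0.91  3.02]
(440, -290, 160) [-1.09 -0.07  2.03  0.47  1.09  0.11]
canister_mid [([303, 196, 335, 237], 0.98)]
block_mid [([294, 178, 345, 234], 0.96)]
tub_mid [([294, 174, 354, 224], 0.91), ([294, 179, 345, 234], 0.63)]
tin_mid [([201, 43, 262, 101], 0.39)]
pot_mid [([202, 42, 262, 101], 0.87)]
[316.8732763  222.93118492] 4.6917
```

View pics/w1.png

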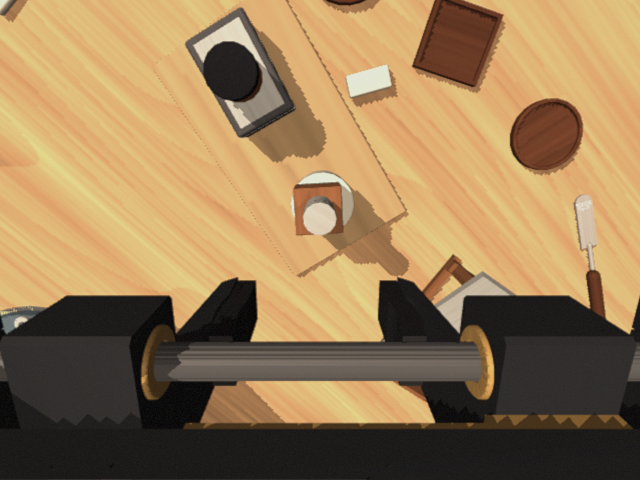

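Run:
```python
from h import *
im=dict(np.load("w1.npz"))
P=lambda u,v,z: np.round(ray(im,u,v,z),1)
c=[P(*p,84) for p in((294,184),(343,182),(344,234),(296,236))]
print("can",P(319.5,218.5,120),"blk",P(319.5,209,84),c,np.mean(c,0))
t=[P(*p,48) for p in((240,8),(187,42),(246,137),(294,104))];print("tin",t,np.mean(t,0))
print("pot",P(231,71,84),"med",P(546,134,9),"tub", P(323,201,48))
K,R,tt=cam(im);print(R)
```

```text
can [433.2 -72.9 120. ] blk [433.8 -72.5  84. ] [array([433.8, -40.2,  84. ]), array([466.1, -70. ,  84. ]), array([ 433.3, -105.4,   84. ]), array([400.3, -75.1,  84. ])] [433.375 -72.675  84.   ]
tin [array([506.4,  99.4,  48. ]), array([452.4, 115.1,  48. ]), array([428.6,  22.1,  48. ]), array([482.8,  10.3,  48. ])] [467.55   61.725  48.   ]
pot [464.   61.6  84. ] med [ 651. -196.    9.] tub [437.2 -74.4  48. ]
[[ 7.07440886e-01 -7.06772515e-01 -6.98030767e-05]
 [-6.80881125e-01 -6.81551492e-01  2.68120230e-01]
 [-1.89547584e-01 -1.89631686e-01 -9.63385456e-01]]
```

Wrist view: canister top at (319,218), block top spanning (294..344, 183..235), pot lid (231,71). The wrist x is about 4 mm higher than the top view's, so I'll check it against the side view.

Run:
```python
from h import *
im=arm.get_image("top");sd=arm.get_image("side"); out=[]
for I,(u,v,w,h) in((sd,(285,245,70,70)),(im,(345,235,60,60))):
    s=400/w; a=cv2.resize(I["color"][v:v+h,u:u+w],(400,400),interpolation=cv2.INTER_CUBIC)[:,:,::-1].copy()
    for (x,y),col in(((428.9,-74.3),(0,0,255)),((433.2,-73),(0,255,0))):
        pts=[proj(I,(x+14*np.cos(k),y+14*np.sin(k),120)) for k in np.linspace(0,6.3,40)]
        q=((np.array(pts)-[u,v]+.5)*s).astype(int); cv2.polylines(a,[q],True,col,1)
    out.append(a)
cv2.imwrite("pics/cmp.png",np.hstack(out))
```

```text
(no output)
```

View pics/cmp.png

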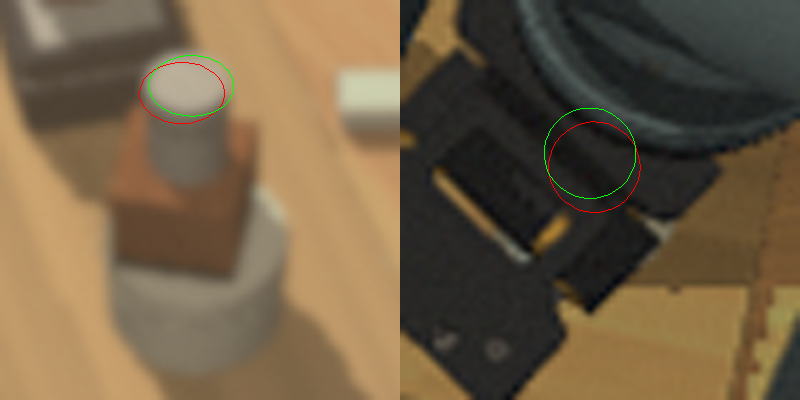

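Run:
```python
from h import *
arm.move_linear([432,-73,126],speed=120)
im=arm.get_image("wrist"); save(im,"w2.png"); np.savez("w2.npz",**im)
print([(d["bbox"],d["p"]) for d in arm.find_in(im,"canister_mid")],proj(im,(432,-73,120)),arm.get_state()["finger_gap"],arm.get_state()["tool_pos"])
```

```text
[([294.3, 225.6, 342.5, 290.4], 0.65)] [315.15434942 266.02266388] 0.601457160629927 [432.68330521 -73.31347086 126.86529136]
```

View pics/w2.png

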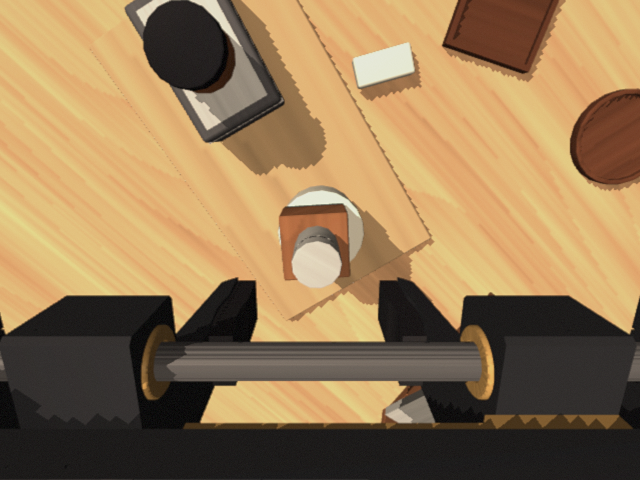

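Canister top at (317,265), midway between the fingertips (257 and 379), so it is centred. I'll pick it and look at the small dish on the way.

```bash
cat >> h.py <<'E'
pi=np.pi
def clk(*a):
    s=arm.get_state(); print(*a,"t=%.1f gap=%.1fmm F=%.1f"%(s["clock"],s["finger_gap"]*88,s["grasp_force"]),np.round(s["tool_pos"],1),np.round(s["wrist_force"],1))
def see(name,z,tag=None,view="wrist"):
    im=arm.get_image(view)
    if tag: save(im,tag+".png"); np.savez(tag+".npz",**im)
    for d in arm.find_in(im,name)[:2]:
        b=d["bbox"]; print(name,np.round(b),round(d["p"],2),"->",np.round(ray(im,(b[0]+b[2])/2,(b[1]+b[3])/2,z),1))
    return im
def lower(p,ztarget,dirn=np.array([0,0,-1.])):
    """from near contact, guarded steps down until the table pushes back"""
    f0=arm.get_state()["wrist_force"]@(-dirn)
    for k in range(6):
        p=p+dirn*1.0; arm.move_linear(p,speed=25)
        df=arm.get_state()["wrist_force"]@(-dirn)-f0
        if df>3: break
    print("lowered",k+1,"df=%.1f"%df); return p
E
python3 - <<'E'
from h import *
arm.move_linear([432.5,-73.2,92],speed=60); arm.grip(0,10); clk("grip")
arm.move_linear([432.5,-73.2,170],speed=120); clk("lift")
arm.move_to([643,203,130],[pi,0,1.2]); im=see("dish_small",9,"w3"); clk()
E
```

```text
grip t=7.5 gap=0.1mm F=0.0 [432.5 -73.2  92. ] [-0.5 -0.3  1.5]
lift t=8.3 gap=0.4mm F=0.0 [432.  -73.  169.4] [-0.6  0.4 -0. ]
dish_small [285. 181. 350. 247.] 0.69 -> [645.5 205.6   9. ]
t=9.7 gap=0.4mm F=0.0 [643.3 201.4 130.7] [-0.2  0.1  0.2]
```

View pics/w3.png

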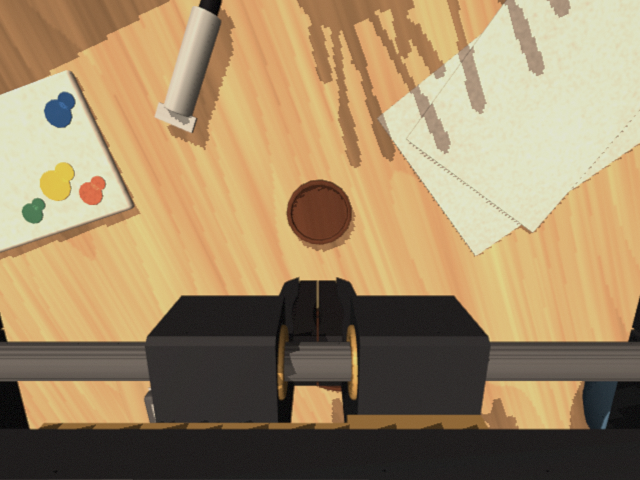

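```bash
python3 - <<'E'
from h import *
im=dict(np.load("w3.npz")); s=arm.get_state(); t=s["tool_pos"]
from scipy.spatial.transform import Rotation as Ro
R=Ro.from_euler("xyz",s["ee_rot"]).as_matrix()
for d in((0,0,0),(9,0,0),(-9,0,0),(0,20,0),(9,0,-19)): print(d,proj(im,t+R@np.array(d)))
arm.move_to([520,80,230],[pi,0,.785+pi/2])
im=arm.get_image("side"); save(im,"s4.png"); K=im["color"][190:330,250:430,::-1]; cv2.imwrite("pics/s4c.png",cv2.resize(K,None,fx=3.2,fy=3.2,interpolation=cv2.INTER_CUBIC))
im=arm.get_image("top");save(im,"t4.png"); K=im["color"][200:300,260:440,::-1]; cv2.imwrite("pics/t4c.png",cv2.resize(K,None,fx=4,fy=4,interpolation=cv2.INTER_CUBIC))
a=cv2.imread("pics/s4c.png");b=cv2.imread("pics/t4c.png"); b=cv2.resize(b,(576,320)); 
cv2.imwrite("pics/c4.png",np.vstack([a,b])[:, :][:800]) ; print(a.shape,b.shape)
E
python3 -c "
import cv2,numpy as np
a=cv2.imread('pics/s4c.png');b=cv2.imread('pics/t4c.png')
a=cv2.resize(a,(400,311));b=cv2.resize(b,(400,222));c=np.zeros((311,800,3),np.uint8);c[:,:400]=a;c[:222,400:]=b;cv2.imwrite('pics/c4.png',c)"
```

```text
(0, 0, 0) [316.69705866 270.26460568]
(9, 0, 0) [316.69807483 254.14499658]
(-9, 0, 0) [316.69606749 285.98761089]
(0, 20, 0) [354.39000189 270.28194451]
(9, 0, -19) [316.63871103 266.76302022]
(448, 576, 3) (320, 576, 3)
```

View pics/c4.png

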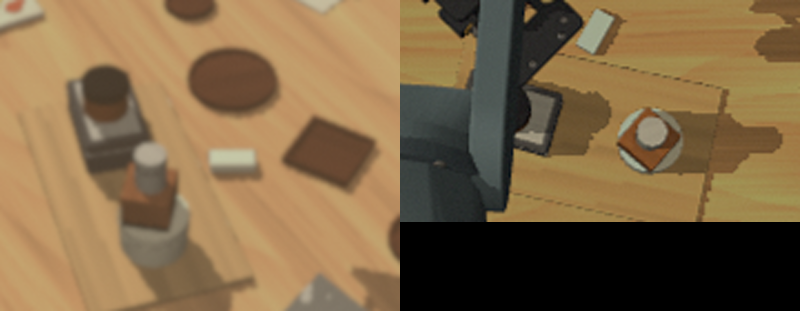

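The canister is untouched and the grip closed on nothing. The finger scale in the wrist view suggests the tips end about 35 mm above the reported TCP, so I'll check that in the side view.

Run:
```python
from h import *
im=arm.get_image("side"); s=arm.get_state(); t=s["tool_pos"]; print(t,s["ee_rot"])
p=proj(im,t); u,v=int(p[0])-50,int(p[1])-50; print(p)
a=cv2.resize(im["color"][v:v+90,u:u+100,::-1],None,fx=4,fy=4,interpolation=cv2.INTER_CUBIC)
for dz,c in((0,(0,0,255)),(35,(0,255,0)),(19,(255,0,0))):
    q=(proj(im,t+[0,0,dz])-[u,v]+.5)*4; cv2.circle(a,tuple(int(x) for x in q),3,c,-1)
im=arm.get_image("top");p=proj(im,t); u,v=int(p[0])-50,int(p[1])-45
b=cv2.resize(im["color"][v:v+90,u:u+100,::-1],None,fx=4,fy=4)
cv2.imwrite("pics/c5.png",np.hstack([a,b]))
```

```text
[520.08906491  80.16385539 229.64639051] [-3.14127180e+00 -4.53937289e-04  2.35547022e+00]
[316.32062833 156.32680289]
```

View pics/c5.png

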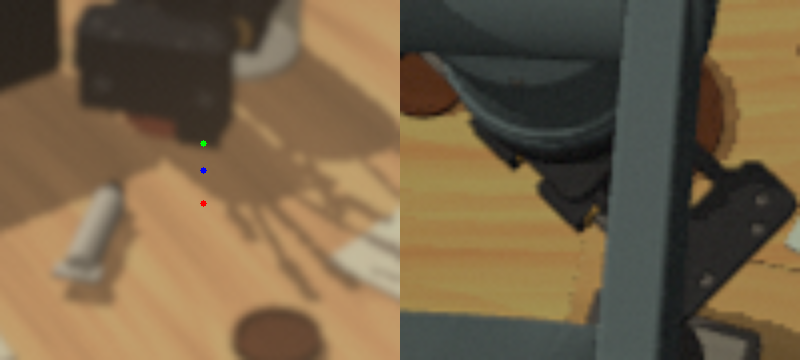

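Confirmed: the real fingertips sit at the green mark, about 35 mm behind the reported TCP. I'll measure it exactly with a gentle touch on clear table.

Run:
```python
from h import *
arm.move_to([560,150,60],[pi,0,1.2]); arm.move_linear([560,150,-22],speed=100); clk()
f0=arm.get_state()["wrist_force"][2]; z=-22
while z>-45:
    z-=1; arm.move_linear([560,150,z],speed=30); s=arm.get_state(); f=s["wrist_force"][2]-f0
    if f>4: break
print(z,f,s["tool_pos"]); clk(); arm.move_linear([560,150,60],speed=150)
```

```text
t=13.3 gap=0.6mm F=0.0 [560.7 150.1 -21.4] [-0.  -0.5  0.4]
-37 6.513557840579292 [560.07538989 150.01798852 -36.27549986]
t=17.0 gap=0.1mm F=3.4 [560.1 150.  -36.3] [-2.9 -1.   6.9]
```

```bash
cat >> h.py <<'E'
D=35.5
def go(x,y,z,yaw): arm.move_to([x,y,z-D],[pi,0,yaw])       # true fingertip coordinates
def lin(x,y,z,speed=150): arm.move_linear([x,y,z-D],speed=speed)
def pick(x,y,z,yaw,lift,effort,opening,above=50):
    arm.grip(opening); go(x,y,z+above,yaw); lin(x,y,z,120); arm.grip(0,effort); clk("grip"); lin(x,y,lift,150); clk("lift")
def place(x,y,z,yaw,opening,above=60):
    """z: fingertip height at which the object's base touches"""
    go(x,y,z+above,yaw); lin(x,y,z+2,100); lower(np.array([x,y,z+2-D]),z); clk("down")
    arm.grip(opening); lin(x,y,z+70,150); clk("released")
E
sed -i 's/df>3: break/df>2: break/' h.py
python3 - <<'E'
from h import *
pick(432,-73,91,.785,150,10,.6)
if arm.get_state()["finger_gap"]*88>20: place(644.5,204,12,1.2,.6); see("canister_mid",41,"w6"); see("dish_small",9)
E
```

```text
grip t=20.8 gap=27.6mm F=10.0 [432.4 -73.2  56. ] [-0.5  0.9  3.2]
lift t=21.3 gap=27.7mm F=10.0 [431.7 -72.9 114. ] [ 0.3 -0.4 -0.7]
lowered 4 df=6.7
down t=24.4 gap=27.4mm F=10.0 [644.8 204.1 -24.5] [-1.4 -0.2  6. ]
released t=25.6 gap=52.9mm F=0.0 [644.1 203.9  46.1] [-0.6 -0.5 -1. ]
canister_mid [296. 226. 344. 289.] 0.65 -> [647.9 207.8  41. ]
dish_small [277. 201. 364. 283.] 0.64 -> [647.5 207.3   9. ]
```

Run:
```python
from h import *
pick(432,-73,55,.785,110,20,.8)
if arm.get_state()["finger_gap"]*88>38:
    go(639,-62,110,.55); see("dish_square",9,"w7"); clk()
```

```text
grip t=28.6 gap=44.2mm F=19.7 [432.4 -73.2  20. ] [-2.1  1.4  5.3]
lift t=29.1 gap=44.1mm F=19.7 [431.8 -73.   74.2] [-1.1  0.5 -0.6]
dish_square [  1. 270.  72. 428.] 0.72 -> [449.   74.9   9. ]
dish_square [269. 177. 374. 250.] 0.59 -> [653.1 -55.4   9. ]
t=30.1 gap=44.0mm F=19.7 [637.4 -62.1  74. ] [ 0.2  1.  -0.8]
```

View pics/w7.png

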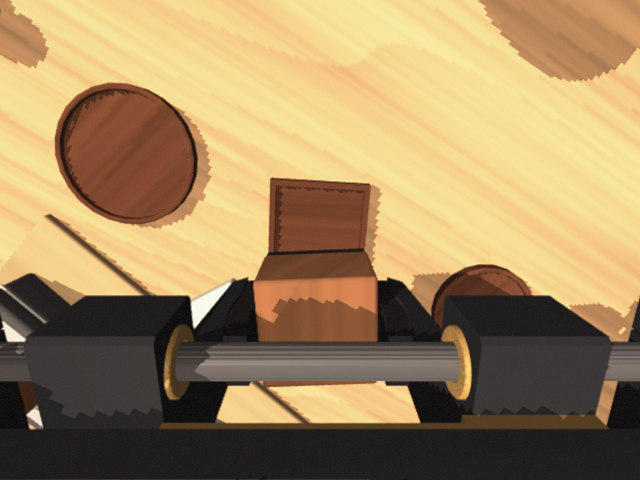

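Run:
```python
from h import *
im=dict(np.load("w7.npz"))
a,b=ray(im,271,179,9)[:2],ray(im,370,185,9)[:2]; d=(b-a)/np.linalg.norm(b-a); n=np.array([d[1],-d[0]])
if n@np.array([1,0])>0:n=-n
c=(a+b)/2+34*n; yaw=np.arctan2(-n[1],-n[0]); print(np.linalg.norm(b-a),c,yaw)
c=(c+[640,-62])/2; print(c)
if abs(c[0]-640)<6 and abs(c[1]+62)<6:
    place(c[0],c[1],12,(yaw+.55)/2,.75); see("block_mid",41,"w8"); see("pot_mid",84)
```

```text
66.5755576768008 [641.47674399 -59.67425838] 0.49042131126762056
[640.738372   -60.83712919]
lowered 3 df=9.0
down t=31.9 gap=44.0mm F=20.0 [641.1 -60.9 -23.4] [-2.7  0.6  7.8]
released t=33.0 gap=66.0mm F=0.0 [640.4 -60.7  46.1] [ 0.7 -0.1  0. ]
block_mid [278. 209. 360. 303.] 0.83 -> [646.6 -58.8  41. ]
```

View pics/w8.png

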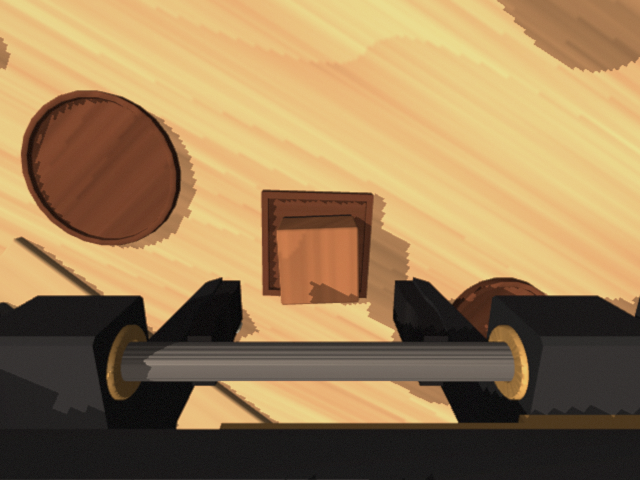

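Block sits inside the square dish with base edges (280..356, far edge row 216), and contact came at floor height. Next is the pot.

Run:
```python
from h import *
arm.grip(.85); go(462,61,125,1.238); im=see("pot_mid",84); see("tin_mid",48,"w9")
lin(462,61,55,120); arm.grip(0,15); clk("grip"); lin(462,61,110); clk("lift")
if arm.get_state()["finger_gap"]*88>40:
    place(649.5,-197.5,12,.55,.75); see("dish_medium",9,"w10"); see("pot_mid",41)
```

```text
pot_mid [271. 210. 356. 297.] 0.78 -> [464.5  67.3  84. ]
tin_mid [263. 155. 369. 308.] 0.78 -> [466.7  69.4  48. ]
grip t=35.9 gap=45.3mm F=15.0 [462.3  61.   19.9] [-1.6 -0.7  3.3]
lift t=36.4 gap=45.5mm F=15.0 [461.7  61.   74.1] [ 0.2  0.4 -1. ]
lowered 3 df=3.1
down t=39.1 gap=45.5mm F=15.0 [ 649.8 -197.6  -24.1] [-1.3  0.5  1.8]
released t=40.2 gap=65.6mm F=0.0 [ 649.1 -197.3   46.1] [ 0.2 -0.3 -0.3]
dish_medium [265. 186. 381. 296.] 0.83 -> [ 656.1 -198.     9. ]
pot_mid [273. 212. 362. 298.] 0.77 -> [ 654.8 -193.7   41. ]
```

View pics/w10.png

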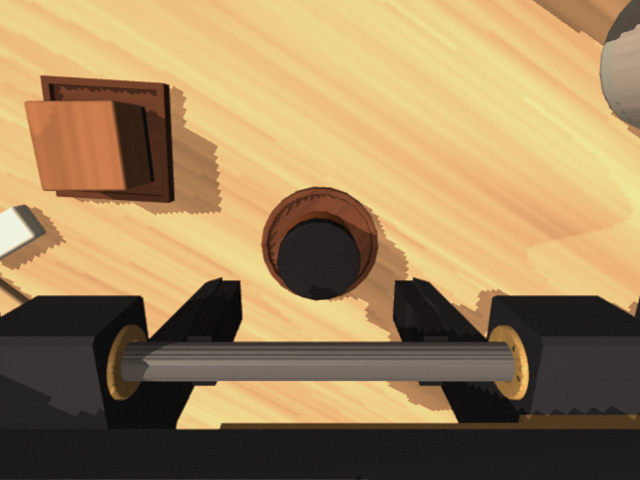

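Run:
```python
from h import *
arm.grip(1.0); go(433.5,-74.5,75,.785); see("tub_mid",48)
lin(433.5,-74.5,16,100); arm.grip(0,20); clk("grip"); lin(433.5,-74.5,100); clk("lift")
if arm.get_state()["finger_gap"]*88>58:
    go(615.5,74,110,1.2); see("dish_large",9)
    place(615.5,74,13,1.2,.92); see("dish_large",9,"w11"); see("tub_mid",45)
```

```text
tub_mid [252. 205. 378. 331.] 0.95 -> [437.7 -72.3  48. ]
grip t=43.2 gap=63.6mm F=20.0 [433.9 -74.7 -19.1] [-0.6 -0.5  3.3]
lift t=44.0 gap=63.5mm F=20.0 [432.7 -74.2  63.7] [-0.5 -0.1 -1.6]
dish_large [258. 166. 384. 262.] 0.63 -> [623.   87.7   9. ]
lowered 3 df=9.4
down t=46.8 gap=63.5mm F=20.0 [615.9  74.  -22.2] [-2.9  0.4  7.7]
released t=47.8 gap=80.5mm F=0.0 [615.1  74.   47.1] [ 0.1  1.1 -0.5]
dish_large [247. 170. 391. 284.] 0.89 -> [621.7  85.9   9. ]
tub_mid [260. 202. 381. 324.] 0.85 -> [617.8  76.3  45. ]
```

View pics/w11.png

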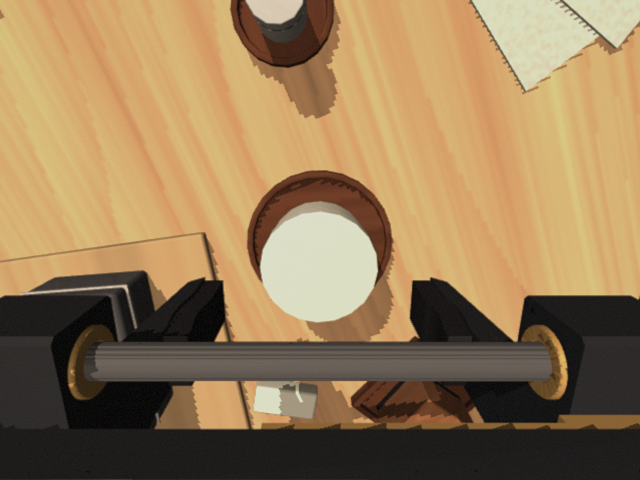

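Tub is in the large dish. Last is the tin.

```bash
cat >> h.py <<'E'
th=np.radians(25); RK=np.array([430,-295.,0]); RY=.166
def rk(p,o=None,yaw=RY):
    o=RK if o is None else o; c,s=np.cos(yaw),np.sin(yaw); return o+np.array([c*p[0]-s*p[1],s*p[0]+c*p[1],p[2]])
nrm=rk([-np.sin(th),0,np.cos(th)],np.zeros(3))
RO=[pi,-th,RY]
E
python3 - <<'E'
from h import *
arm.grip(1.0); go(463,61.5,80,1.238); lin(463,61.5,15,100); arm.grip(0,40); clk("grip"); lin(463,61.5,150); clk("lift")
if arm.get_state()["finger_gap"]*88>56:
    p=rk([-7.5,0,14.3])+70*nrm; arm.move_to(p,RO); im=arm.get_image("wrist"); save(im,"w12.png"); np.savez("w12.npz",**im); clk()
    c=rk([-28,0,58.3]); print("rest centre",c)
    print("deck corners px",[np.round(proj(im,rk(q))).tolist() for q in((79,55,86),(79,-55,86),(-80,55,12),(-80,-55,12))])
E
```

```text
grip t=50.3 gap=61.9mm F=39.6 [463.4  61.4 -20.1] [-1.4  1.   3.2]
lift t=51.4 gap=61.6mm F=39.7 [462.1  61.6 113.5] [ 0.3 -0.3 -1.5]
t=52.8 gap=61.8mm F=39.7 [ 394.  -300.1   77.6] [ 0.4  0.5 -1.6]
rest centre [ 402.38489892 -299.62668268   58.3       ]
deck corners px [[220.0, 63.0], [417.0, 63.0], [238.0, 340.0], [398.0, 341.0]]
```

View pics/w12.png

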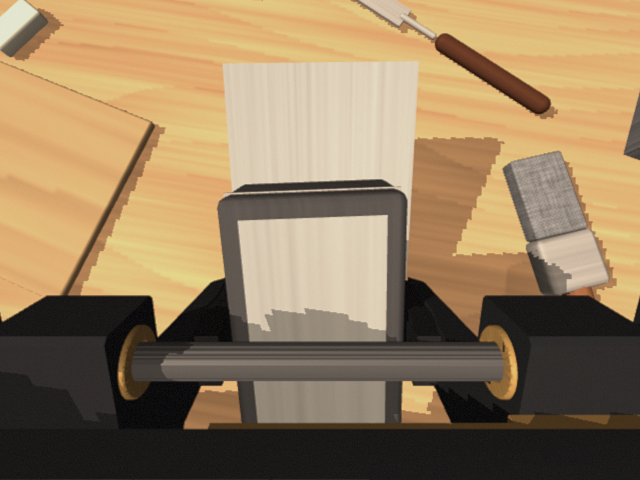

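Rack corners at (222,64) and (418,60) match the predicted (220,63) and (417,63), and the tin is in line with it. Lowering now.

Run:
```python
from h import *
b=rk([-7.5,0,14.3]); arm.move_linear(b+5*nrm,speed=80); p=b+5*nrm
f0=arm.get_state()["wrist_force"]@nrm
for k in range(9):
    p=p-nrm; arm.move_linear(p,speed=25); f=arm.get_state()["wrist_force"]@nrm-f0
    if f>2: break
print(k+1,f); clk("down")
arm.grip(.95); arm.wait(.5); arm.move_linear(p+70*nrm,speed=120); arm.wait(.5); clk()
arm.move_to([400,-120,200],[pi,0,.166]); 
im=arm.get_image("side"); save(im,"s13.png"); a=cv2.resize(im["color"][160:450,120:480,::-1],None,fx=2,fy=2,interpolation=cv2.INTER_CUBIC)
for q in((-45,0,50),): cv2.circle(a,tuple(int(v) for v in (proj(im,rk(q))-[120,160])*2),3,(0,0,255),-1)
cv2.imwrite("pics/s13c.png",a); clk()
```

```text
5 9.75577336564017
down t=55.0 gap=61.8mm F=39.8 [ 422.6 -296.5   14.8] [-5.4  1.5  6.9]
t=57.3 gap=83.6mm F=0.0 [ 393.4 -301.    77.6] [-0.7  0.7  0.5]
t=58.2 gap=83.7mm F=0.0 [ 399.4 -120.3  198.9] [-0.  -0.4 -0.6]
```

View pics/s13c.png

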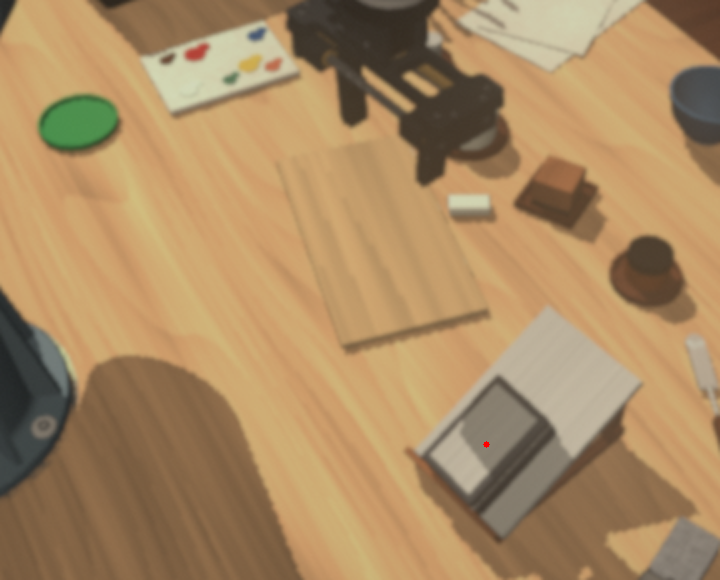

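Run:
```python
from h import *
im=arm.get_image("side")
for y in(-10,0,10,20):
  for x in(-53.5,-43.5): print(x,y,np.round((proj(im,rk([x,y,68.5+(x+53.5)*.466]))-[120,160])*2))
print([np.round((proj(im,rk([x,y,z]))-[120,160])*2).tolist() for x,y,z in((79,55,86),(79,-55,86),(-80,55,12),(-80,-55,12))])
```

```text
-53.5 -10 [488. 445.]
-43.5 -10 [497. 435.]
-53.5 0 [480. 437.]
-43.5 0 [489. 428.]
-53.5 10 [472. 429.]
-43.5 10 [481. 420.]
-53.5 20 [463. 422.]
-43.5 20 [472. 412.]
[[547.0, 305.0], [640.0, 382.0], [412.0, 449.0], [498.0, 537.0]]
```

Run:
```python
from h import *
for v in("side","top"):
    im=arm.get_image(v); print(v,[(np.round(d["bbox"],1),round(d["p"],2)) for d in arm.find_in(im,"tin_mid")])
    for cx in(-45,-36,-28):
        P=[]
        for a in(-48,48):
            for b in(-31,31):
                for c in(-20,20): P.append(proj(im,rk([cx+a*np.cos(th)-c*np.sin(th),b-4,50+(cx+45)*.466+a*np.sin(th)+c*np.cos(th)])))
        P=np.array(P); print(cx,np.round([*P.min(0),*P.max(0)],1))
    if v=="side":
        for o in("tub_mid","canister_mid","pot_mid","block_mid"): print(o,[(np.round(d["bbox"]),round(d["p"],2)) for d in arm.find_in(im,o)][:2])
```

```text
side [(array([331.9, 350.6, 399.1, 417.8]), 0.89)]
-45 [329.3 347.5 399.7 420.3]
-36 [333.4 343.2 403.7 415.9]
-28 [337.  339.4 407.2 411.9]
tub_mid [(array([354., 227., 369., 235.]), 0.65)]
canister_mid [(array([335., 176., 345., 189.]), 0.66)]
pot_mid [(array([431., 277., 456., 306.]), 0.78)]
block_mid [(array([386., 236., 410., 268.]), 0.72)]
top [(array([466.4, 259.8, 499.6, 309.6]), 0.57)]
-45 [461.2 255.9 499.7 308.7]
-36 [460.7 251.6 499.3 304.4]
-28 [460.3 247.7 499.  300.6]
```

The tin's box matches the at-rest position (x ≈ -45, against the stop) in both views. Everything else has been placed, and the arm is clear.

```bash
python3 -c "
from rig import arm
print(arm.job_done())"
```

```text
the job is handed in; nothing more can be done
None
```

I handed in the job at about 59 s of the 106 s limit: tub, pot, canister and block are in their dishes, and the tin lies on the rack against the stop. My first grasp at the canister missed because the real fingertips end about 35 mm behind the reported TCP; I measured that by touching the table, and nothing was disturbed.

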